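Clamp a block of cheese on the portioning board with its ratchet clamp

TASK

Get the block of cheese ready for cutting: stand it on the white portioning board up against the steel fence, squarely in line with the clamp, and let go of it without dropping it. Then pump the clamp's trigger - squeeze it towards the upright grip, let it spring back, squeeze again - until the sprung pad on the jaw meets the cheese, and finish holding the trigger squeezed with the pad pressed about halfway into its 7.5 mm of spring travel; the pressure lasts only while the trigger is held, so the program ends with the trigger still held. Never drive the pad to the end of its spring, which would crush the cheese, move the jaw only by means of the trigger and not by hand, and leave the jar, the tub and the label roll where they are.

Things in the scene. Friction and masses are not known exactly. Their poses are not given: they have to be found in the camera images.
- board: White plastic portioning board, 150 (x) x 400 (y) x 18 (z) mm, fixed; origin at the centre of its underside, z up. Its y axis is the clamp's axis, and all on it stands on its line x = 0: the fence at +y, the clamp body (grey, 38 mm wide, y -120 to -37 mm, up to z 100 mm) with upright grip and trigger at -y. Lengths below given as x, y, z are in this board frame.
- fence_foot (a point): Steel fence fixed on the board, 110 mm wide; its flat face looks to -y, stands at y = 165 mm and reaches from z = 18 to 84 mm. This point is the middle of the foot of the face, on the board's top.
- cheese: Loose block of cheese with a paper band, 62 (x) x 90 (y) x 55 (z) mm, edges rounded 5 mm, about 0.28 kg; origin at the centre of its underside, z up. Starts on the table left of the board. On the board its 90 mm length lies along the board's y, either way round; against the fence its origin is at x 0, y 120, z 18 mm. Pick it from above across its 62 mm width.
- trigger_swing (a joint): Trigger, rad: 0 at rest (sprung forward, leaning 15 degrees to the fence), 0.34 squeezed fully to the grip. Squeezing drives the bar to +y, 33 mm per rad, through a pawl; let go, it springs back and the pawl clicks over teeth 4 mm apart: a full stroke gains 8 mm (the first up to 11), strokes under 0.2 rad may gain nothing. Takes 3 N to move the free bar, 5 to 6 N with the pad half pressed.
- trigger: Black trigger lever, 18 (x) x 10 mm thick, tip at z 168 mm. Origin on its hinge at y -70, z 85 mm, its z axis along the lever; only it moves. Behind it (-y) the fixed black grip, 26 (x) x 16 (y) mm, top at z 174 mm. At z = 150 mm the grip's back face is at y -99 mm, the lever's front face at y -47 mm at rest and -70 mm fully squeezed: 52 mm over both at rest, 29 mm squeezed.
- trigger_grip (a point): Point inside the trigger lever, 70 mm along it from the hinge and 16 mm from its tip: push here, from the fence side towards the grip (to -y).
- bar_travel (a joint): Travel of the toothed bar to +y, m, 0 to 0.075 (starts at 0 to 0.018). At 0 the free pad face is at y = 37 mm, so the gap to a cheese that stands against the fence (near face at y = 75 mm) is 38 mm less this value. The bar has 6 N of friction and stays put when the trigger is let go, but then a pressed pad pushes it back until only 1 to 2 mm of press remain.
- bar: Horizontal toothed steel bar (z 38 to 53 mm, tail to y -193 mm) through the clamp body, with the grey jaw plate and the pad on its +y end. Origin at the board's origin when bar_travel is 0; slides along y.
- pad_press (a joint): How far the sprung pad is pressed into the jaw, m: 0 free, 0.0075 at the end of its spring; 3 N per mm. The 7.5 mm gap between pad and grey jaw plate, with a coil spring in it, closes by this much.
- pad: The pad: black plate 52 (x) x 42 (z) mm, 9 mm thick, two guide pins behind it. Origin at the centre of its face, 44.5 mm above the table; the face looks to +y.
- jar: Closed jar of dark spread, 66 mm diameter, 90 mm high, bystander behind the board; origin under its centre.
- tub: White lidded tub, 106 mm diameter, 68 mm high, bystander; origin under its centre.
- label_roll: Roll of white labels, 70 mm diameter, 40 mm high, lying flat, bystander behind the clamp; origin under its centre.

How it is judged:
By the outcome, as a careful person would: the job done as asked, in the order asked, and still so for the second after the job is handed in, while the arm keeps its last pose, push and grip.
It also fails if it takes over 51 s, if anything falls off the work surface, if the arm or the gripper's body presses on something with over 40 N, if the wrist force passes 120 N, or if a joint passes its speed limit or range.

ROBOT

A 6-joint arm with a two-finger parallel gripper is mounted at the origin on a cart in front of the work surface, level with it; the furniture and walls round the work are solid. World frame = base frame: x ahead of the robot, y to its left, z up, the work surface at z = 0. Lengths are in m, angles in rad, forces in N, time in s.
With the tool pointing down it reaches from about 0.325 to 0.9 m from the base axis. Payload 6.1 kg.
Tool frame: the origin (TCP) lies between the finger pads; the fingertips stand 11 mm ahead of it and the grasp point (between the pads) lies 8 mm behind it (tip_reach is the distance from the TCP to the fingertips, in m); z points along the fingers, y is the direction in which the jaws open and shut (so a half turn about z gives the same grasp; the last joint's range is limited). The gripper opens to 85 mm and grips with 20 to 120 N. Pads are 22 mm wide; open, the fingers measure 114 mm over their backs; the gripper's body (76 mm by 85 mm) begins 54 mm behind the grasp point. The pads swing forward as they close: fully open they stand 13 mm farther back than shut.
Start: joints at [-1.458, 0.22, 1.526, -0, 1.395, -0.126], TCP at [0.148, -0.607, 0.242] pointing down, gripper open.
Joint ranges: [-2.98, 2.98], [-0.91, 2.08], [0.09, 2.57], [-1.24, 4.39], [0.2, 2.65], [-2.68, 2.68]. Speed limits (rad/s): [2.57, 2.57, 3.01, 3.14, 3.14, 3.14].

INTERFACE

Orientations are given as a rotation vector (axis times angle).
In Python, from bench import * gives the robot as it stands. The module is installed in compiled form; this text tells all that it offers.
- The arm moves only by the tool drive_tool, never from a script. Its argument "steps" is a list of rows, each an object with "xyz": the shift along the world's x, y, z in mm, a list of three; "yaw": the turn about the world's z in degrees; "fingers": the closure in counts, from 0 (fully open) to 255 (shut). A call has 1 to 12 rows; each row shifts and turns the pose as measured when the row begins; what a row does not reach is not made up. A row lasts 1/12 s, in which the tool goes at most 41.7 mm and 7.16 degrees, less where a joint would pass 70% of its speed; a pose out of reach is approached as far as the arm can. A call is refused whole if a number of a shift passes 41.7 or a number of a turn 7.16, either way. A call with a gripper value outside its range is refused whole. The fingers move at their own pace and stop on an object; "newtons" is the grip in N (left out, the last holds). Time passes only in rows, so rows that do not move let the fingers close. It gives the time, the measured TCP pose, the force and the opening at its end, in the units of the state.
- read_state(): the state, without advancing time (a new reading comes with each control period).
- snapshot(name): name is "side" or "top"; returns the picture (480x640x3 uint8, blue, green, red); there is no depth.
- camera_model(name): a dict with "K" (3x3 intrinsics, pixels), "extrinsics" (4x4, takes a point from camera to world coordinates). Camera axes: x right, y up, looking along -z (the intrinsics and any distortion apply to the point x, -y, -z); pixel columns grow to the right and rows downward; lengths in m; the calibration is good to about 2 mm. A picture is of the moment at which its call begins. camera_model takes no time and is no camera call.
- hand_in(): hands the job in, once; it reports no verdict.
Trained networks look in the newest picture that a camera, given by its name, has taken for a name from the list of things; names that differ only in an ending like _2 or _b are one class to them, and where a whole thing is asked for, a point or a joint stands for the part that bears it (a point fixed in the world has none). Each returns a list of dicts, best first, with "conf" (0 to 1); they miss things now and then, are a little off and sometimes report something else, mostly with a low value. They report only what shows in the picture. A call takes as long as a camera call.
- spot_in(camera, name): "box" ([left, top, right, bottom] in pixels, round what is visible of it).
- trace(camera, name): "region" (480x640 bool, what is visible of it) and "box" ([left, top, right, bottom] in pixels, round what is visible of it).
- pinpoint(camera, name): "pixel" ([column, row] in pixels: a listed point, or the origin of a listed thing).
The state is a dict: "clock": time; "q": joint angles; "joint_velocities": joint speeds; "effort": joint torques, N m; "position": TCP position; "tcp_rot": TCP orientation; "contact_force": force on the tool from outside, world axes, zero at the start; "wrist_torque": the same for the moment, N m; "opening": finger opening in m.
Only numpy, scipy, OpenCV 4.12 (cv2) and the standard library are available. Lean on these libraries where they do the work, as an engineer would, in place of code of your own. Each camera call takes 0.05 s, during which the arm holds its last target. There are 200 camera calls.

## Working session

There is one attempt and no reset: what is moved stays moved. The work goes in short steps, Python scripts to look and compute and a tool call to move; the robot and the scene stay as the last step left them, time stands still between calls to the robot, and variables do not carry over. Pictures are saved under pics/ and viewed, about 8 in all and at most 12, crops included, and the job is handed in when it is done.

Besides the shell and the picture viewer there is one more tool, called after ">>>" as a command line: name --argument value ..., lists and objects as JSON in quotes. drive_tool: Moves the arm, as the interface text tells. Its arguments: {"type":"object","properties":{"steps":{"type":"array"},"newtons":{"type":"number"}},"required":["steps"]}

```bash
mkdir -p pics; cat > h.py <<'E'
from bench import *
import numpy as np, cv2
def ray(cam,px):
    m=camera_model(cam);K=np.array(m["K"]);E=np.array(m["extrinsics"])
    d=np.linalg.inv(K)@[px[0],px[1],1.]; d=E[:3,:3]@(d*[1,-1,-1]); return E[:3,3],d
def at_z(cam,px,z):
    o,d=ray(cam,px); return o+d*(z-o[2])/d[2]
def proj(cam,P):
    m=camera_model(cam);K=np.array(m["K"]);E=np.array(m["extrinsics"])
    p=(np.asarray(P,float)-E[:3,3])@E[:3,:3]; p=p*[1,-1,-1]; u=K@p; return u[:2]/u[2]
E
python3 - <<'E'
from h import *
np.set_printoptions(precision=4,suppress=True)
for c in("side","top"):
    cv2.imwrite(f"pics/{c}0.png",snapshot(c)); m=camera_model(c); print(c,m.keys(),np.array(m["K"]).tolist(),np.array(m["extrinsics"]).round(3).tolist())
    for n in("board","fence_foot","cheese","trigger_grip","trigger","pad","jar","tub","label_roll"):
        r=pinpoint(c,n)
        print(n,[(np.round(a["pixel"],1).tolist(),round(a["conf"],2)) for a in r[:2]])
s=read_state();print(s["position"],s["tcp_rot"],s["clock"],s["contact_force"],s["opening"],{k:v for k,v in s.items() if 'tip' in k})
E
```

```text
side dict_keys(['K', 'extrinsics']) [[514.8223207421123, 0.0, 324.79877818355413], [0.0, 514.8223207421123, 244.04341036447815], [0.0, 0.0, 1.0]] [[0.909, 0.224, -0.352, 0.261], [-0.417, 0.482, -0.77, -0.685], [-0.003, 0.847, 0.532, 0.628], [0.0, 0.0, 0.0, 1.0]]
board [([298.8, 330.4], 0.86)]
fence_foot [([284.4, 269.3], 0.74)]
cheese [([230.5, 243.1], 0.67)]
trigger_grip [([306.2, 281.0], 0.55)]
trigger []
pad [([289.4, 296.5], 0.75)]
jar [([396.4, 274.8], 0.91), ([304.8, 277.9], 0.28)]
tub [([336.4, 243.4], 0.82)]
label_roll [([444.2, 346.3], 0.65)]
top dict_keys(['K', 'extrinsics']) [[473.5303375655919, 0.0, 315.91366489593054], [0.0, 473.5303375655919, 239.7154374555947], [0.0, 0.0, 1.0]] [[-0.026, 0.996, -0.089, 0.517], [-0.999, -0.028, -0.016, 0.063], [-0.018, 0.089, 0.996, 1.068], [0.0, 0.0, 0.0, 1.0]]
board [([366.7, 284.2], 0.93)]
fence_foot [([422.7, 183.5], 0.34)]
cheese [([213.4, 298.9], 0.88), ([368.5, 284.4], 0.44)]
trigger_grip [([398.4, 291.0], 0.5)]
trigger [([400.6, 291.9], 0.49)]
pad [([342.0, 278.3], 0.71), ([357.0, 285.1], 0.47)]
jar [([324.2, 176.1], 0.86), ([216.1, 299.8], 0.38)]
tub [([246.4, 197.4], 0.78)]
label_roll [([421.7, 184.8], 0.61)]
[ 0.1478 -0.6072  0.2423] [-3.1192 -0.3742 -0.    ] 1.0 [-0.3062  0.0319 -0.8099] 0.08563337034226191 {}
```

```bash
python3 -c "
import cv2,numpy as np
a=cv2.imread('pics/side0.png');b=cv2.imread('pics/top0.png');print(a.shape)"
```

```text
(480, 640, 3)
```

View pics/side0.png

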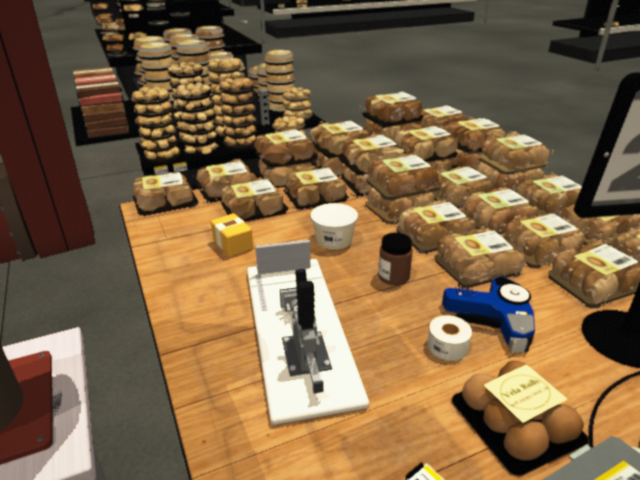

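View pics/top0.png

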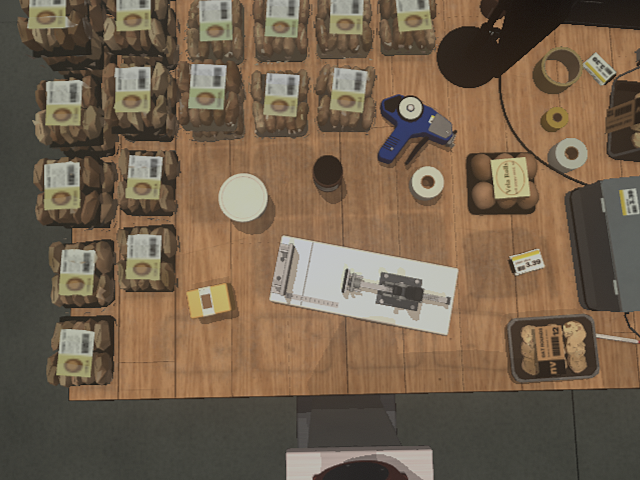

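Top view: the board runs from (283,237) to (458,335) with the fence at its left end (285,270), and the cheese is at (209,301). The tub, jar and roll are all above the board in the image. The side view agrees with this. Next I'll fit the board and cheese poses by matching silhouettes.

```bash
cat > fit.py <<'E'
from h import *
from scipy.optimize import minimize
def box_pts(p,sx,sy,z0,z1,r=0):
    c,s=np.cos(p[2]),np.sin(p[2]); R=np.array([[c,-s],[s,c]])
    return [np.r_[R@[a*sx/2,b*sy/2]+p[:2],z] for a in(-1,1) for b in(-1,1) for z in(z0,z1)]
def fit(regs,p0,sx,sy,z0,z1):
    S=8
    def cost(p):
        t=0
        for cam,reg in regs.items():
            h=cv2.convexHull(np.array([proj(cam,q) for q in box_pts(p,sx,sy,z0,z1)],np.float32))
            m=np.zeros((480,640),np.uint8); cv2.fillPoly(m,[np.round(h*16).astype(np.int32)],255,cv2.LINE_AA,4)
            r=reg.astype(float); m=m/255.; t+=1-np.minimum(m,r).sum()/np.maximum(m,r).sum()
        return t
    best=min((minimize(cost,np.array(p0)+[0,0,d],method="Nelder-Mead",options=dict(initial_simplex=np.array(p0)+[0,0,d]+np.array([[0,0,0],[.01,0,0],[0,.01,0],[0,0,.1]]),xatol=1e-4,fatol=1e-4)) for d in(-.15,0,.15)),key=lambda r:r.fun)
    return best.x,best.fun
def hullreg(r):
    m=np.zeros(r.shape,np.uint8); c=np.concatenate(cv2.findContours(r.astype(np.uint8),0,2)[0]); cv2.fillPoly(m,[cv2.convexHull(c)],1); return m
E
python3 - <<'E'
from fit import *
T={}
for c in("top","side"):
    snapshot(c)
    for n in("board","cheese"):
        r=trace(c,n); T[c,n]=r[0]["region"] if r else None; print(c,n,[(a["conf"],a["box"]) for a in r[:2]])
pc=at_z("top",(209,301),.04); pb=at_z("top",(367,284),.01); print(pc,pb)
for k in(["top"],["side"],["top","side"]):
    print("cheese",k,fit({c:T[c,"cheese"] for c in k},[pc[0],pc[1],-.1],.062,.090,0,.055))
print("board",fit({"top":hullreg(T["top","board"])},[pb[0],pb[1],-.2],.15,.4,0,.018))
print("board side",fit({"side":hullreg(T["side","board"])},[pb[0],pb[1],-.2],.15,.4,0,.018))
for n,z in(("tub",.0),("jar",0),("label_roll",0)):
    pass
print("tub",at_z("top",(243,198),.068),"jar",at_z("top",(328,171),.09),"roll",at_z("top",(428,182),.04))
print("foot side",at_z("side",(284.4,269.3),.018))
E
```

```text
top board [(0.96, [270.1, 232.7, 460.1, 334.5])]
top cheese [(0.58, [185.6, 283.3, 235.2, 317.5])]
side board [(0.98, [246.6, 240.0, 370.0, 424.5])]
side cheese [(0.57, [211.1, 215.6, 253.8, 257.7])]
[0.48261694 0.31358302 0.04      ] [ 0.51001936 -0.03144709  0.01      ]
cheese ['top'] (array([0.48547231, 0.31149959, 0.16260534]), np.float64(0.11317248621971199))Traceback (most recent call last):
  File "<stdin>", line 9, in <module>
  File "fit.py", line 15, in fit
    best=min((minimize(cost,np.array(p0)+[0,0,d],method="Nelder-Mead",options=dict(initial_simplex=np.array(p0)+[0,0,d]+np.array([[0,0,0],[.01,0,0],[0,.01,0],[0,0,.1]]),xatol=1e-4,fatol=1e-4)) for d in(-.15,0,.15)),key=lambda r:r.fun)
  File "fit.py", line 15, in <genexpr>
    best=min((minimize(cost,np.array(p0)+[0,0,d],method="Nelder-Mead",options=dict(initial_simplex=np.array(p0)+[0,0,d]+np.array([[0,0,0],[.01,0,0],[0,.01,0],[0,0,.1]]),xatol=1e-4,fatol=1e-4)) for d in(-.15,0,.15)),key=lambda r:r.fun)
              ~~~~~~~~^^^^^^^^^^^^^^^^^^^^^^^^^^^^^^^^^^^^^^^^^^^^^^^^^^^^^^^^^^^^^^^^^^^^^^^^^^^^^^^^^^^^^^^^^^^^^^^^^^^^^^^^^^^^^^^^^^^^^^^^^^^^^^^^^^^^^^^^^^^^^^^^^^^^^^^^^^^^^^^^^^^^^^^^^^
    res = _minimize_neldermead(fun, x0, args, callback, bounds=bounds,
                               **options)
    fsim[j] = func(sim[j])
              ~~~~^^^^^^^^
    fx = function(np.copy(x), *(wrapper_args + args))
  File "fit.py", line 11, in cost
    h=cv2.convexHull(np.array([proj(cam,q) for q in box_pts(p,sx,sy,z0,z1)],np.float32))
                               ~~~~^^^^^^^
  File "h.py", line 9, in proj
    m=camera_model(cam);K=np.array(m["K"]);E=np.array(m["extrinsics"])
ValueError: time passes only in moves, steps and waits
```

```bash
sed -i 's/^import numpy as np, cv2/import numpy as np, cv2, functools\ncamera_model=functools.cache(camera_model)/' h.py
cat > m.py <<'E'
from fit import *
def yellow(img,box):
    hsv=cv2.cvtColor(img,cv2.COLOR_BGR2HSV); m=((hsv[...,0]>17)&(hsv[...,0]<34)&(hsv[...,1]>120)&(hsv[...,2]>90)).astype(np.uint8)
    w=np.zeros_like(m); l,t,r,b=map(int,box); w[t:b,l:r]=1; return m*w
E
python3 - <<'E'
from m import *
I={};T={}
for c,bx in(("top",(180,278,240,325)),("side",(205,208,260,262))):
    im=snapshot(c); r=trace(c,"board"); T[c]=hullreg(r[0]["region"])
    y=yellow(im,bx); h=hullreg(cv2.morphologyEx(y,cv2.MORPH_OPEN,np.ones((2,2)))); I[c]=h; print(c,y.sum(),h.sum(),cv2.boundingRect(h))
    v=im.copy(); v[(h-cv2.erode(h,np.ones((3,3))))>0]=(0,0,255); v[(T[c]-cv2.erode(T[c],np.ones((3,3))))>0]=(0,255,0); T[c+"v"]=v
for k in(["top"],["side"],["top","side"]):
    print("cheese",k,fit({c:I[c] for c in k},[.485,.312,.15],.062,.090,0,.055))
    print("board",k,fit({c:T[c] for c in k},[.51,-.031,-.2],.15,.4,0,.018))
a=cv2.resize(T["topv"][220:350,175:475],None,fx=2.6,fy=2.6,interpolation=2); b=cv2.resize(T["sidev"][200:440,190:450],None,fx=1.1,fy=1.1)
o=np.zeros((600,780,3),np.uint8); o[:a.shape[0]]=a; o[338:338+262,:286]=b[:262]; cv2.imwrite("pics/f1.png",o)
print("tub",at_z("top",(243,198),.068),"jar",at_z("top",(328,171),.09),"roll",at_z("top",(428,182),.04),"foot",at_z("side",(284.4,269.3),.018))
E
```

```text
top 251 244 (187, 293, 16, 26)
side 1089 1419 (212, 214, 49, 43)
cheese ['top'] (array([0.48137458, 0.31720581, 0.20926623]), np.float64(0.8325627956792482))
board ['top'] (array([ 0.50970514, -0.02242344, -0.22179353]), np.float64(0.019631525057944854))
cheese ['side'] (array([0.48990168, 0.3114598 , 0.15934929]), np.float64(0.10775027074848609))
board ['side'] (array([ 0.50980604, -0.01713556, -0.21324336]), np.float64(0.08074143559187208))
cheese ['top', 'side'] (array([0.48906917, 0.31177109, 0.21174308]), np.float64(0.9533242485380343))
board ['top', 'side'] (array([ 0.50976128, -0.01927074, -0.21904645]), np.float64(0.11329573160640682))
tub [0.70075382 0.23222606 0.068     ] jar [0.74875803 0.0488588  0.09      ] roll [ 0.72933213 -0.17031709  0.04      ] foot [0.54801737 0.14488444 0.018     ]
```

View pics/f1.png

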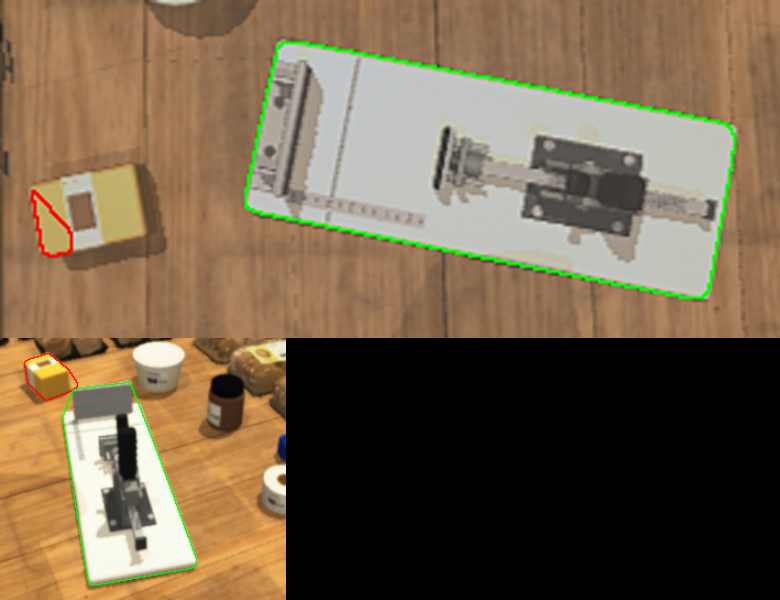

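The top-view board outline fits well, at (0.510, -0.022) with yaw -12.7°. The yellow mask only works in the side view (in top it caught just a corner of the cheese). The side mask and the top trace agree on the cheese at about (0.487, 0.3115) with yaw 9.3°. I'll move over the cheese, turning about +85.6°.

>>> drive_tool --steps '[{"xyz": [14,38,0],"yaw": 3.6,"fingers": 0},{"xyz": [14,38,0],"yaw": 3.6,"fingers": 0},{"xyz": [14,38,0],"yaw": 3.6,"fingers": 0},{"xyz": [14,38,0],"yaw": 3.6,"fingers": 0},{"xyz": [14,38,0],"yaw": 3.6,"fingers": 0},{"xyz": [14,38,0],"yaw": 3.6,"fingers": 0},{"xyz": [14,38,0],"yaw": 3.6,"fingers": 0},{"xyz": [14,38,0],"yaw": 3.6,"fingers": 0},{"xyz": [14,38,0],"yaw": 3.6,"fingers": 0},{"xyz": [14,38,0],"yaw": 3.6,"fingers": 0},{"xyz": [14,38,0],"yaw": 3.6,"fingers": 0},{"xyz": [14,38,0],"yaw": 3.6,"fingers": 0}]' --newtons 40

```text
clock: 2.5
position: [0.3131, -0.1418, 0.238]
tcp_rot: [2.745, 1.522, 0.002]
contact_force: [1.3, -0.6, -0.2]
opening: 0.0855
```

>>> drive_tool --steps '[{"xyz": [14,38,0],"yaw": 3.5,"fingers": 0},{"xyz": [14,38,0],"yaw": 3.5,"fingers": 0},{"xyz": [14,38,0],"yaw": 3.5,"fingers": 0},{"xyz": [14,38,0],"yaw": 3.5,"fingers": 0},{"xyz": [14,38,0],"yaw": 3.5,"fingers": 0},{"xyz": [14,38,0],"yaw": 3.5,"fingers": 0},{"xyz": [14,38,0],"yaw": 3.5,"fingers": 0},{"xyz": [14,38,0],"yaw": 3.5,"fingers": 0},{"xyz": [14,38,-20],"yaw": 3.5,"fingers": 0},{"xyz": [14,38,-20],"yaw": 3.5,"fingers": 0},{"xyz": [14,38,-20],"yaw": 3.5,"fingers": 0},{"xyz": [14,28,-20],"yaw": 3.5,"fingers": 0}]'

```text
clock: 3.5
position: [0.48, 0.3119, 0.1733]
tcp_rot: [1.955, 2.437, 0.046]
contact_force: [0.3, -0.2, 0.8]
opening: 0.0853
```

>>> drive_tool --steps '[{"xyz": [6,0,-20],"yaw": -3,"fingers": 0},{"xyz": [0,0,0],"yaw": 0,"fingers": 0}]'

```text
clock: 3.67
position: [0.4852, 0.317, 0.148]
tcp_rot: [2.011, 2.394, 0.041]
contact_force: [-0.5, -0.4, -0.7]
opening: 0.0859
```

```bash
python3 - <<'E'
from m import *
from scipy.spatial.transform import Rotation as Ro
s=read_state(); print(s["clock"],s["position"].round(4) if hasattr(s["position"],'round') else s["position"],s["contact_force"]); print(Ro.from_rotvec(s["tcp_rot"]).as_matrix().round(3))
for c in("side",):
    im=snapshot(c); cv2.imwrite("pics/a.png",cv2.resize(im[150:320,150:350],None,fx=3,fy=3))
E
```

```text
3.6667 [0.4852 0.317  0.148 ] [-0.5014702  -0.36590553 -0.72906019]
[[-0.173  0.985  0.028]
 [ 0.985  0.173  0.01 ]
 [ 0.005  0.029 -1.   ]]
```

View pics/a.png

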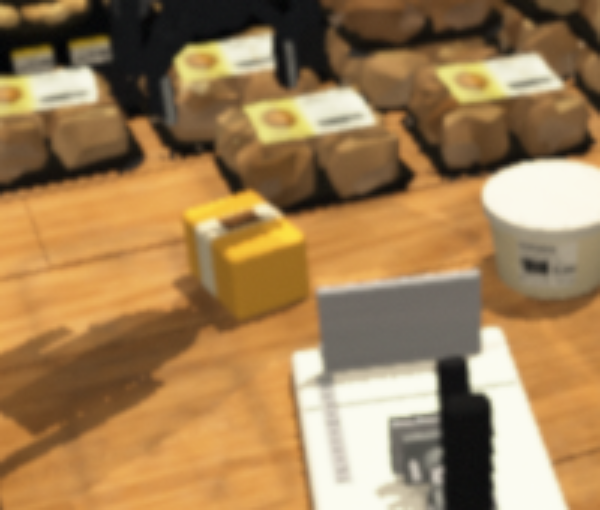

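```bash
python3 - <<'E'
from m import *
s=read_state(); print(proj("side",s["position"]),proj("top",s["position"]))
a=snapshot("side");b=snapshot("top")
o=np.zeros((480,800,3),np.uint8);o[:360,:400]=a[:360,:400];o[:360,400:]=b[120:480,60:460];cv2.imwrite("pics/b.png",o)
E
```

```text
[225.77407096 184.06490635] [193.25795578 301.80842562]
```

View pics/b.png

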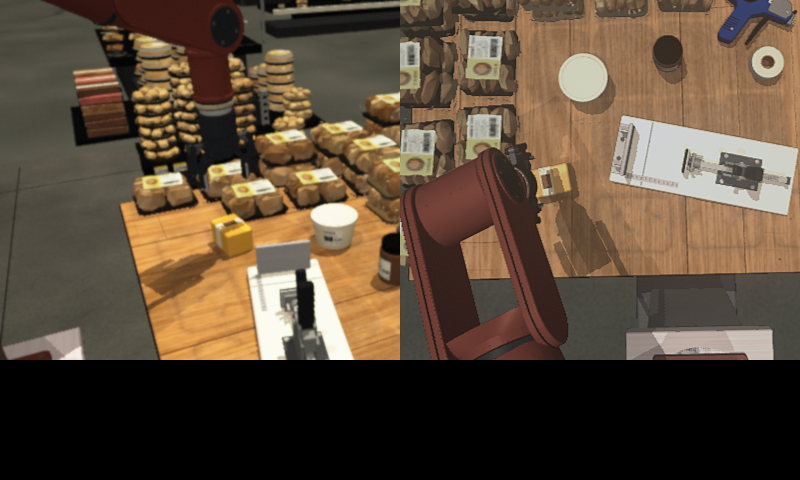

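>>> drive_tool --steps '[{"xyz": [2,-3,-20],"yaw": -0.6,"fingers": 0},{"xyz": [0,-2,-25],"yaw": 0,"fingers": 0},{"xyz": [0,0,-25],"yaw": 0,"fingers": 0},{"xyz": [0,0,-20],"yaw": 0,"fingers": 0},{"xyz": [0,0,-10],"yaw": 0,"fingers": 0},{"xyz": [0,0,0],"yaw": 0,"fingers": 0}]'

```text
clock: 4.32
position: [0.4966, 0.3094, 0.0667]
tcp_rot: [2.017, 2.37, 0.083]
contact_force: [-1.4, -0.7, -0.6]
opening: 0.0854
```

```bash
cat > st.py <<'E'
from h import *
from scipy.spatial.transform import Rotation as Ro
Y=-.2218; B=np.array([.5097,-.0224]); Rb=np.array([[np.cos(Y),-np.sin(Y)],[np.sin(Y),np.cos(Y)]])
s=read_state(); R=Ro.from_rotvec(s["tcp_rot"]).as_matrix()
p=np.array(s["position"]); print("t",round(s["clock"],2),"p",p.round(4),"board",(Rb.T@(p[:2]-B)).round(4),"yaw",round(np.degrees(np.arctan2(R[1,1],R[0,1])),2),"z",R[:,2].round(3),"F",np.round(s["contact_force"],1),"op",round(s["opening"],4),"qd",np.abs(s["joint_velocities"]).max().round(3))
E
python3 st.py
```

```text
t 4.32 p [0.4966 0.3094 0.0667] board [-0.0858  0.3208] yaw 9.18 z [ 0.057  0.022 -0.998] F [-1.4 -0.7 -0.6] op 0.0854 qd 0.042
```

>>> drive_tool --steps '[{"xyz": [0,0,0],"yaw": 0,"fingers": 0}]'

```text
clock: 4.4
position: [0.4973, 0.3091, 0.0682]
tcp_rot: [2.017, 2.369, 0.085]
contact_force: [-0.3, -1.1, 0.5]
opening: 0.0854
```

```bash
python3 st.py
```

```text
t 4.4 p [0.4973 0.3091 0.0682] board [-0.085   0.3206] yaw 9.15 z [ 0.058  0.023 -0.998] F [-0.3 -1.1  0.5] op 0.0854 qd 0.02
```

>>> drive_tool --steps '[{"xyz": [-5,2,41],"yaw": 0,"fingers": 0},{"xyz": [-5,0,41],"yaw": 0,"fingers": 0},{"xyz": [0,0,0],"yaw": 0,"fingers": 0}]'

```text
clock: 4.65
position: [0.4864, 0.3094, 0.1532]
tcp_rot: [2.019, 2.368, 0.081]
contact_force: [1.8, 0.5, 1.0]
opening: 0.0851
```

```bash
python3 st.py
```

```text
t 4.65 p [0.4864 0.3094 0.1532] board [-0.0957  0.3185] yaw 9.07 z [ 0.055  0.021 -0.998] F [1.8 0.5 1. ] op 0.0851 qd 0.059
```

>>> drive_tool --steps '[{"xyz": [0,0,-8],"yaw": 0,"fingers": 0},{"xyz": [0,0,-8],"yaw": 0,"fingers": 0},{"xyz": [0,0,-8],"yaw": 0,"fingers": 0},{"xyz": [0,0,-8],"yaw": 0,"fingers": 0},{"xyz": [0,0,-8],"yaw": 0,"fingers": 0},{"xyz": [0,0,-8],"yaw": 0,"fingers": 0}]'

```text
clock: 5.15
position: [0.4899, 0.3103, 0.1085]
tcp_rot: [2.015, 2.363, 0.1]
contact_force: [0.4, -0.2, -0.7]
opening: 0.0854
```

```bash
python3 st.py
```

```text
t 5.15 p [0.4899 0.3103 0.1085] board [-0.0925  0.3202] yaw 9.05 z [ 0.067  0.027 -0.997] F [ 0.4 -0.2 -0.7] op 0.0854 qd 0.204
```

>>> drive_tool --steps '[{"xyz": [0,0,8],"yaw": 0,"fingers": 0},{"xyz": [0,0,8],"yaw": 0,"fingers": 0},{"xyz": [0,0,8],"yaw": 0,"fingers": 0},{"xyz": [0,0,8],"yaw": 0,"fingers": 0},{"xyz": [0,0,8],"yaw": 0,"fingers": 0},{"xyz": [0,0,8],"yaw": 0,"fingers": 0}]'

```text
clock: 5.65
position: [0.4856, 0.3083, 0.1532]
tcp_rot: [2.02, 2.368, 0.081]
contact_force: [0.7, 0.7, 0.4]
opening: 0.0853
```

```bash
python3 st.py
```

```text
t 5.65 p [0.4856 0.3083 0.1532] board [-0.0963  0.3173] yaw 9.06 z [ 0.055  0.021 -0.998] F [0.7 0.7 0.4] op 0.0853 qd 0.203
```

>>> drive_tool --steps '[{"xyz": [0,0,-40],"yaw": 0,"fingers": 0},{"xyz": [0,0,-40],"yaw": 0,"fingers": 0},{"xyz": [0,0,0],"yaw": 0,"fingers": 0}]'

```text
clock: 5.9
position: [0.4925, 0.3116, 0.083]
tcp_rot: [2.013, 2.361, 0.109]
contact_force: [-1.0, -1.1, -1.2]
opening: 0.0856
```

```bash
python3 st.py
```

```text
t 5.9 p [0.4925 0.3116 0.083 ] board [-0.0903  0.322 ] yaw 9.05 z [ 0.073  0.029 -0.997] F [-1.  -1.1 -1.2] op 0.0856 qd 0.098
```

```bash
cat >> st.py <<'E'
q=np.array(s["q"]); print("q",q.round(4),"pitch",(q[1]+q[2]+q[4]-np.pi).round(4),"r",np.hypot(*p[:2]).round(4))
E
python3 st.py
```

```text
t 5.9 p [0.4925 0.3116 0.083 ] board [-0.0903  0.322 ] yaw 9.05 z [ 0.073  0.029 -0.997] F [-1.  -1.1 -1.2] op 0.0856 qd 0.098
q [ 0.4311  0.2335  1.833  -0.0047  0.9959  0.2748] pitch -0.0791 r 0.5828
```

>>> drive_tool --steps '[{"xyz": [33,21,0],"yaw": 0,"fingers": 0}]'

```text
clock: 5.98
position: [0.518, 0.3291, 0.0799]
tcp_rot: [2.017, 2.366, 0.09]
contact_force: [-0.6, 1.0, -1.2]
opening: 0.0852
```

```bash
python3 st.py
```

```text
t 5.98 p [0.518  0.3291 0.0799] board [-0.0693  0.3447] yaw 9.08 z [ 0.062  0.024 -0.998] F [-0.6  1.  -1.2] op 0.0852 qd 1.395
q [ 0.4401  0.3129  1.7406 -0.0057  1.0221  0.284 ] pitch -0.066 r 0.6137
```

>>> drive_tool --steps '[{"xyz": [0,0,0],"yaw": 0,"fingers": 0}]'

```text
clock: 6.07
position: [0.5212, 0.3307, 0.0793]
tcp_rot: [2.017, 2.365, 0.091]
contact_force: [-0.4, 0.1, 1.1]
opening: 0.0855
```

```bash
python3 st.py
```

```text
t 6.07 p [0.5212 0.3307 0.0793] board [-0.0665  0.347 ] yaw 9.06 z [ 0.062  0.024 -0.998] F [-0.4  0.1  1.1] op 0.0855 qd 0.202
q [ 0.4402  0.3208  1.7318 -0.0055  1.0223  0.2844] pitch -0.0667 r 0.6172
```

>>> drive_tool --steps '[{"xyz": [-8,-5,0],"yaw": 0,"fingers": 0},{"xyz": [-8,-5,0],"yaw": 0,"fingers": 0},{"xyz": [-8,-5,0],"yaw": 0,"fingers": 0},{"xyz": [-8,-5,0],"yaw": 0,"fingers": 0}]'

```text
clock: 6.4
position: [0.4902, 0.3109, 0.0851]
tcp_rot: [2.015, 2.364, 0.099]
contact_force: [0.5, -0.5, 0.7]
opening: 0.0857
```

```bash
python3 st.py
```

```text
t 6.4 p [0.4902 0.3109 0.0851] board [-0.0924  0.3209] yaw 9.08 z [ 0.067  0.026 -0.997] F [ 0.5 -0.5  0.7] op 0.0857 qd 0.328
q [ 0.4318  0.2303  1.832  -0.005   1.0073  0.2753] pitch -0.072 r 0.5805
```

>>> drive_tool --steps '[{"xyz": [0,0,40],"yaw": 0,"fingers": 0},{"xyz": [0,0,40],"yaw": 0,"fingers": 0},{"xyz": [35,22,2],"yaw": 0,"fingers": 0},{"xyz": [0,0,0],"yaw": 0,"fingers": 0},{"xyz": [-8,-5,0],"yaw": 0,"fingers": 0},{"xyz": [-8,-5,0],"yaw": 0,"fingers": 0},{"xyz": [-8,-5,0],"yaw": 0,"fingers": 0},{"xyz": [-8,-5,0],"yaw": 0,"fingers": 0}]'

```text
clock: 7.07
position: [0.482, 0.3066, 0.1804]
tcp_rot: [2.012, 2.361, 0.109]
contact_force: [-0.0, 0.6, 0.5]
opening: 0.0853
```

```bash
python3 st.py
```

```text
t 7.07 p [0.482  0.3066 0.1804] board [-0.0994  0.3148] yaw 9.07 z [ 0.074  0.029 -0.997] F [-0.   0.6  0.5] op 0.0853 qd 0.346
q [ 0.431   0.0866  1.798  -0.0047  1.1775  0.2735] pitch -0.0795 r 0.5713
```

>>> drive_tool --steps '[{"xyz": [35,22,2],"yaw": 0,"fingers": 0},{"xyz": [-4,-2.5,0],"yaw": 0,"fingers": 0},{"xyz": [-4,-2.5,0],"yaw": 0,"fingers": 0},{"xyz": [-4,-2.5,0],"yaw": 0,"fingers": 0},{"xyz": [-4,-2.5,0],"yaw": 0,"fingers": 0},{"xyz": [-4,-2.5,0],"yaw": 0,"fingers": 0},{"xyz": [-4,-2.5,0],"yaw": 0,"fingers": 0},{"xyz": [-4,-2.5,0],"yaw": 0,"fingers": 0},{"xyz": [-4,-2.5,0],"yaw": 0,"fingers": 0}]'

```text
clock: 7.82
position: [0.4665, 0.2986, 0.1774]
tcp_rot: [2.017, 2.366, 0.089]
contact_force: [-0.1, 0.5, -0.3]
opening: 0.0858
```

```bash
python3 st.py
```

```text
t 7.82 p [0.4665 0.2986 0.1774] board [-0.1128  0.3036] yaw 9.08 z [ 0.061  0.023 -0.998] F [-0.1  0.5 -0.3] op 0.0858 qd 0.176
q [ 0.4298  0.0587  1.8329 -0.0051  1.1848  0.2727] pitch -0.0653 r 0.5538
```

>>> drive_tool --steps '[{"xyz": [35,22,2],"yaw": 0,"fingers": 0},{"xyz": [-4,-2.5,0],"yaw": 0,"fingers": 0},{"xyz": [-4,-2.5,0],"yaw": 0,"fingers": 0},{"xyz": [-4,-2.5,0],"yaw": 0,"fingers": 0},{"xyz": [-4,-2.5,0],"yaw": 0,"fingers": 0},{"xyz": [35,22,2],"yaw": 0,"fingers": 0},{"xyz": [-4,-2.5,0],"yaw": 0,"fingers": 0},{"xyz": [-4,-2.5,0],"yaw": 0,"fingers": 0},{"xyz": [-4,-2.5,0],"yaw": 0,"fingers": 0},{"xyz": [-4,-2.5,0],"yaw": 0,"fingers": 0},{"xyz": [-4,-2.5,0],"yaw": 0,"fingers": 0},{"xyz": [-4,-2.5,0],"yaw": 0,"fingers": 0}]'

```text
clock: 8.82
position: [0.4796, 0.3088, 0.1677]
tcp_rot: [2.025, 2.375, 0.049]
contact_force: [-0.8, -0.2, -0.2]
opening: 0.0855
```

```bash
python3 st.py
```

```text
t 8.82 p [0.4796 0.3088 0.1677] board [-0.1022  0.3165] yaw 9.09 z [ 0.036  0.011 -0.999] F [-0.8 -0.2 -0.2] op 0.0855 qd 0.186
q [ 0.437   0.1289  1.7757 -0.006   1.1998  0.2804] pitch -0.0372 r 0.5704
```

>>> drive_tool --steps '[{"xyz": [35,22,2],"yaw": 0,"fingers": 0},{"xyz": [-4,-2.5,0],"yaw": 0,"fingers": 0},{"xyz": [-4,-2.5,0],"yaw": 0,"fingers": 0},{"xyz": [-4,-2.5,0],"yaw": 0,"fingers": 0},{"xyz": [-4,-2.5,0],"yaw": 0,"fingers": 0},{"xyz": [35,22,2],"yaw": 0,"fingers": 0},{"xyz": [-4,-2.5,0],"yaw": 0,"fingers": 0},{"xyz": [-4,-2.5,0],"yaw": 0,"fingers": 0},{"xyz": [-4,-2.5,0],"yaw": 0,"fingers": 0},{"xyz": [-4,-2.5,0],"yaw": 0,"fingers": 0},{"xyz": [-4,-2.5,0],"yaw": 0,"fingers": 0},{"xyz": [-4,-2.5,0],"yaw": 0,"fingers": 0}]'

```text
clock: 9.82
position: [0.4922, 0.3186, 0.1629]
tcp_rot: [2.031, 2.381, 0.02]
contact_force: [0.3, 0.4, 0.5]
opening: 0.0852
```

>>> drive_tool --steps '[{"xyz": [35,22,2],"yaw": 0,"fingers": 0},{"xyz": [-4,-2.5,0],"yaw": 0,"fingers": 0},{"xyz": [-4,-2.5,0],"yaw": 0,"fingers": 0},{"xyz": [-4,-2.5,0],"yaw": 0,"fingers": 0},{"xyz": [-4,-2.5,0],"yaw": 0,"fingers": 0},{"xyz": [-4,-2.5,0],"yaw": 0,"fingers": 0},{"xyz": [35,22,2],"yaw": 0,"fingers": 0},{"xyz": [-4,-2.5,0],"yaw": 0,"fingers": 0},{"xyz": [-4,-2.5,0],"yaw": 0,"fingers": 0},{"xyz": [-4,-2.5,0],"yaw": 0,"fingers": 0},{"xyz": [-4,-2.5,0],"yaw": 0,"fingers": 0},{"xyz": [-4,-2.5,0],"yaw": 0,"fingers": 0}]'

```text
clock: 10.82
position: [0.5043, 0.3281, 0.1565]
tcp_rot: [2.037, 2.388, -0.015]
contact_force: [0.1, 0.3, 0.7]
opening: 0.0853
```

```bash
python3 st.py
```

```text
t 10.82 p [0.5043 0.3281 0.1565] board [-0.0824  0.3407] yaw 9.05 z [-0.004 -0.009 -1.   ] F [0.1 0.3 0.7] op 0.0853 qd 0.178
q [ 0.4493  0.2452  1.6635 -0.0068  1.2406  0.2935] pitch 0.0078 r 0.6016
```

>>> drive_tool --steps '[{"xyz": [-3,-3,-12],"yaw": 0,"fingers": 0},{"xyz": [-3,-3,-15],"yaw": 0,"fingers": 0},{"xyz": [-3,-3,-15],"yaw": 0,"fingers": 0},{"xyz": [-3,-3,-15],"yaw": 0,"fingers": 0},{"xyz": [-3,-3,-15],"yaw": 0,"fingers": 0},{"xyz": [-3,-2,-5],"yaw": 0,"fingers": 0}]'

```text
clock: 11.32
position: [0.4858, 0.31, 0.084]
tcp_rot: [2.032, 2.382, 0.011]
contact_force: [-0.0, -0.2, -0.0]
opening: 0.0851
```

```bash
python3 st.py
```

```text
t 11.32 p [0.4858 0.31   0.084 ] board [-0.0965  0.319 ] yaw 9.06 z [ 0.012 -0.001 -1.   ] F [-0.  -0.2 -0. ] op 0.0851 qd 0.158
q [ 0.435   0.2643  1.7912 -0.0075  1.0755  0.2803] pitch -0.0106 r 0.5763
```

>>> drive_tool --steps '[{"xyz": [0,0,-15],"yaw": 0,"fingers": 0},{"xyz": [-1,0,-15],"yaw": 0,"fingers": 0},{"xyz": [-1,0,-15],"yaw": 0,"fingers": 0},{"xyz": [-1,0,-10],"yaw": 0,"fingers": 0},{"xyz": [0,0,-4],"yaw": 0,"fingers": 0},{"xyz": [0,0,0],"yaw": 0,"fingers": 0}]' --newtons 40

```text
clock: 11.82
position: [0.4807, 0.3086, 0.0245]
tcp_rot: [2.031, 2.38, 0.017]
contact_force: [-0.1, 0.1, -0.4]
opening: 0.0855
```

```bash
python3 st.py
```

```text
t 11.82 p [0.4807 0.3086 0.0245] board [-0.1011  0.3165] yaw 9.04 z [ 0.017  0.    -1.   ] F [-0.1  0.1 -0.4] op 0.0855 qd 0.011
q [ 0.4365  0.3416  1.827  -0.0081  0.9577  0.2833] pitch -0.0153 r 0.5712
```

>>> drive_tool --steps '[{"xyz": [4,2,0],"yaw": 0,"fingers": 0},{"xyz": [1,1,0],"yaw": 0,"fingers": 60},{"xyz": [0,0,0],"yaw": 0,"fingers": 255},{"xyz": [0,0,0],"yaw": 0,"fingers": 255},{"xyz": [0,0,0],"yaw": 0,"fingers": 255},{"xyz": [0,0,0],"yaw": 0,"fingers": 255}]' --newtons 40

```text
clock: 12.32
position: [0.488, 0.3128, 0.0277]
tcp_rot: [2.03, 2.379, 0.024]
contact_force: [-0.2, -0.6, -3.3]
opening: 0.0619
```

```bash
python3 st.py
```

```text
t 12.32 p [0.488  0.3128 0.0277] board [-0.0949  0.3223] yaw 9.05 z [ 0.021  0.002 -1.   ] F [-0.2 -0.6 -3.3] op 0.0619 qd 0.002
q [ 0.4377  0.3507  1.8074 -0.008   0.9639  0.2843] pitch -0.0196 r 0.5797
```

>>> drive_tool --steps '[{"xyz": [0,0,20],"yaw": 0,"fingers": 255},{"xyz": [0,0,30],"yaw": 0,"fingers": 255},{"xyz": [0,0,30],"yaw": 0,"fingers": 255},{"xyz": [0,0,30],"yaw": 0,"fingers": 255},{"xyz": [3,-15,5],"yaw": -1.8,"fingers": 255},{"xyz": [5,-25,0],"yaw": -2.5,"fingers": 255},{"xyz": [5,-25,0],"yaw": -2.5,"fingers": 255},{"xyz": [5,-25,0],"yaw": -2.5,"fingers": 255},{"xyz": [5,-25,0],"yaw": -2.5,"fingers": 255},{"xyz": [5,-25,0],"yaw": -2.5,"fingers": 255},{"xyz": [5,-25,0],"yaw": -2.5,"fingers": 255},{"xyz": [5,-15,0],"yaw": -1,"fingers": 255}]'

```text
clock: 13.32
position: [0.5197, 0.1271, 0.1437]
tcp_rot: [2.383, 2.031, 0.011]
contact_force: [0.9, -1.0, -3.4]
opening: 0.0613
```

```bash
python3 st.py
```

```text
t 13.32 p [0.5197 0.1271 0.1437] board [-0.0232  0.148 ] yaw -9.14 z [ 0.012 -0.004 -1.   ] F [ 0.9 -1.  -3.4] op 0.0613 qd 0.359
q [ 0.0953  0.092   1.8641 -0.0051  1.1738  0.2568] pitch -0.0116 r 0.535
```

>>> drive_tool --steps '[{"xyz": [4,-12,0],"yaw": -1.5,"fingers": 255},{"xyz": [4,-12,0],"yaw": -1.5,"fingers": 255},{"xyz": [4,-10,0],"yaw": -0.6,"fingers": 255},{"xyz": [2,-5,0],"yaw": 0,"fingers": 255},{"xyz": [0,0,0],"yaw": 0,"fingers": 255}]'

```text
clock: 13.73
position: [0.5334, 0.0818, 0.142]
tcp_rot: [2.454, 1.945, 0.006]
contact_force: [-0.2, -0.1, -3.7]
opening: 0.0619
```

```bash
python3 st.py; python3 - <<'E'
from m import *
a=snapshot("side");b=snapshot("top")
o=np.zeros((420,800,3),np.uint8);o[:,:400]=cv2.resize(a[140:350,200:400],None,fx=2,fy=2);o[:390,400:]=cv2.resize(b[180:375,240:440],None,fx=2,fy=2);cv2.imwrite("pics/c.png",o)
E
```

```text
t 13.73 p [0.5334 0.0818 0.142 ] board [0.0002 0.1069] yaw -13.21 z [ 0.009 -0.006 -1.   ] F [-0.2 -0.1 -3.7] op 0.0619 qd 0.01
q [ 0.0095  0.107   1.8513 -0.0061  1.1744  0.2423] pitch -0.0089 r 0.5396
```

View pics/c.png

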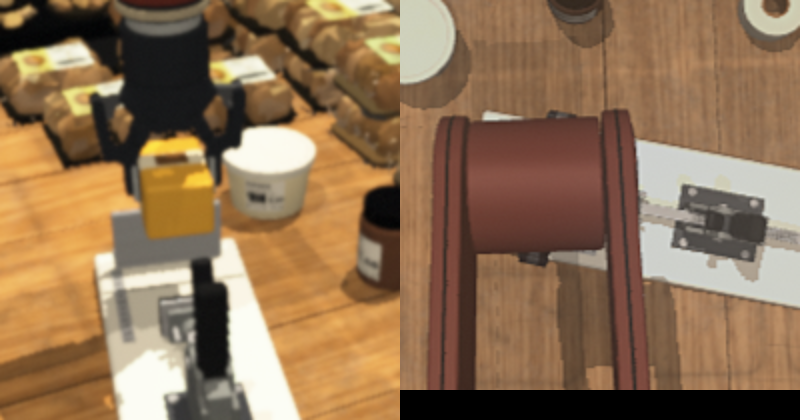

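The cheese is held level above the board, with its near face at (180,205) in front of the fence in the side crop. Lowering it now.

>>> drive_tool --steps '[{"xyz": [0,0,-15],"yaw": 0.5,"fingers": 255},{"xyz": [0,0,-20],"yaw": 0,"fingers": 255},{"xyz": [-1,0,-20],"yaw": 0,"fingers": 255},{"xyz": [-1,0,-18],"yaw": 0,"fingers": 255},{"xyz": [-1,0,-8],"yaw": 0,"fingers": 255},{"xyz": [0,0,0],"yaw": 0,"fingers": 255}]'

```text
clock: 14.33
position: [0.5302, 0.0882, 0.0602]
tcp_rot: [2.437, 1.966, 0.013]
contact_force: [-1.5, -0.4, -4.1]
opening: 0.0617
```

```bash
python3 st.py
```

```text
t 14.33 p [0.5302 0.0882 0.0602] board [-0.0043  0.1124] yaw -12.21 z [ 0.013 -0.003 -1.   ] F [-1.5 -0.4 -4.1] op 0.0617 qd 0.016
q [ 0.0199  0.2143  1.9048 -0.0035  1.0093  0.2349] pitch -0.0132 r 0.5375
```

>>> drive_tool --steps '[{"xyz": [3,-3,-3],"yaw": -0.4,"fingers": 255},{"xyz": [1,0,-4],"yaw": 0,"fingers": 255},{"xyz": [0,0,-4],"yaw": 0,"fingers": 255},{"xyz": [0,0,0],"yaw": 0,"fingers": 255}]'

```text
clock: 14.67
position: [0.5361, 0.0863, 0.0507]
tcp_rot: [2.441, 1.958, 0.017]
contact_force: [-0.8, -0.6, -4.0]
opening: 0.0616
```

```bash
python3 st.py
```

```text
t 14.67 p [0.5361 0.0863 0.0507] board [0.0019 0.1118] yaw -12.52 z [ 0.016 -0.003 -1.   ] F [-0.8 -0.6 -4. ] op 0.0616 qd 0.019
q [ 0.016   0.2394  1.8961 -0.0033  0.9899  0.2364] pitch -0.0162 r 0.543
```

>>> drive_tool --steps '[{"xyz": [-1,2.5,-1],"yaw": -0.2,"fingers": 255},{"xyz": [0,2.5,-1],"yaw": 0,"fingers": 255},{"xyz": [0,2,0],"yaw": 0,"fingers": 255},{"xyz": [0,0,0],"yaw": 0,"fingers": 255}]'

```text
clock: 15.0
position: [0.5367, 0.0937, 0.0504]
tcp_rot: [2.444, 1.951, 0.021]
contact_force: [-0.7, -0.9, -3.4]
opening: 0.062
```

```bash
python3 st.py
```

```text
t 15.0 p [0.5367 0.0937 0.0504] board [0.0008 0.1191] yaw -12.78 z [ 0.019 -0.003 -1.   ] F [-0.7 -0.9 -3.4] op 0.062 qd 0.004
q [ 0.03    0.2416  1.8942 -0.004   0.9865  0.2552] pitch -0.0194 r 0.5448
```

No contact with the fence yet. I'll keep going in small steps, and lower a bit as well.

>>> drive_tool --steps '[{"xyz": [0,2,-2],"yaw": 0,"fingers": 255},{"xyz": [0,1,-1],"yaw": 0,"fingers": 255},{"xyz": [0,0,0],"yaw": 0,"fingers": 255}]'

```text
clock: 15.25
position: [0.5371, 0.0933, 0.0488]
tcp_rot: [2.439, 1.949, 0.015]
contact_force: [0.7, 0.6, -2.9]
opening: 0.0613
```

>>> drive_tool --steps '[{"xyz": [0,2,-2],"yaw": 0,"fingers": 255},{"xyz": [0,0,0],"yaw": 0,"fingers": 255}]'

```text
clock: 15.42
position: [0.5375, 0.0931, 0.0475]
tcp_rot: [2.437, 1.946, 0.012]
contact_force: [0.1, 0.1, -3.5]
opening: 0.0615
```

```bash
python3 st.py
```

```text
t 15.42 p [0.5375 0.0931 0.0475] board [0.0017 0.1188] yaw -12.78 z [ 0.02  -0.013 -1.   ] F [ 0.1  0.1 -3.5] op 0.0615 qd 0.011
q [ 0.035   0.2487  1.8922 -0.0163  0.9812  0.267 ] pitch -0.0195 r 0.5455
```

>>> drive_tool --steps '[{"xyz": [-1,0,-2],"yaw": 0,"fingers": 255},{"xyz": [-0.5,0,-2],"yaw": 0,"fingers": 255}]'

```text
clock: 15.58
position: [0.537, 0.0933, 0.045]
tcp_rot: [2.437, 1.946, 0.015]
contact_force: [-8.0, -2.3, 18.1]
opening: 0.061
```

```bash
python3 st.py
```

```text
t 15.58 p [0.537  0.0933 0.045 ] board [0.0012 0.1189] yaw -12.78 z [ 0.022 -0.012 -1.   ] F [-8.  -2.3 18.1] op 0.061 qd 0.004
q [ 0.0352  0.2507  1.8956 -0.0159  0.974   0.2672] pitch -0.0213 r 0.5451
```

>>> drive_tool --steps '[{"xyz": [0,0.5,-2],"yaw": 0,"fingers": 255},{"xyz": [0,0.5,-1],"yaw": 0,"fingers": 255}]'

```text
clock: 15.75
position: [0.5372, 0.0935, 0.0451]
tcp_rot: [2.435, 1.946, 0.011]
contact_force: [-3.0, -6.8, 1.8]
opening: 0.0616
```

```bash
python3 st.py
```

```text
t 15.75 p [0.5372 0.0935 0.0451] board [0.0014 0.1191] yaw -12.74 z [ 0.021 -0.014 -1.   ] F [-3.  -6.8  1.8] op 0.0616 qd 0.013
q [ 0.0366  0.252   1.8937 -0.0181  0.9759  0.269 ] pitch -0.02 r 0.5453
```

>>> drive_tool --steps '[{"xyz": [0,0,0],"yaw": 0,"fingers": 120},{"xyz": [0,0,0],"yaw": 0,"fingers": 0},{"xyz": [0,0,0],"yaw": 0,"fingers": 0},{"xyz": [0,0,0],"yaw": 0,"fingers": 0},{"xyz": [0,0,15],"yaw": 0,"fingers": 0},{"xyz": [0,0,30],"yaw": 0,"fingers": 0},{"xyz": [0,0,40],"yaw": 0,"fingers": 0},{"xyz": [0,0,40],"yaw": 0,"fingers": 0},{"xyz": [-35,0,20],"yaw": 0,"fingers": 0},{"xyz": [-35,0,0],"yaw": 0,"fingers": 120},{"xyz": [-35,0,0],"yaw": 0,"fingers": 255},{"xyz": [0,0,0],"yaw": 0,"fingers": 255}]'

```text
clock: 16.75
position: [0.43, 0.0967, 0.1972]
tcp_rot: [2.434, 1.949, 0.023]
contact_force: [-0.3, 0.7, -1.0]
opening: 0.0514
```

```bash
python3 st.py; python3 - <<'E'
from m import *
a=snapshot("side")
y=yellow(a,(230,200,350,330)); r=trace("side","cheese"); print([(k["conf"],k["box"]) for k in r[:2]],y.sum())
b=snapshot("top"); r2=trace("top","cheese"); rb=trace("top","board");print([(k["conf"],k["box"]) for k in r2[:2]]); print("pad",pinpoint("top","pad")[:2])
o=np.zeros((600,800,3),np.uint8);o[:600,:320]=cv2.resize(a[200:400,235:342],(320,600));o[:480,320:800]=cv2.resize(b[220:340,260:380],None,fx=4,fy=4);cv2.imwrite("pics/d.png",o)
E
```

```text
t 16.75 p [0.43   0.0967 0.1972] board [-0.1039  0.0986] yaw -12.63 z [ 0.027 -0.009 -1.   ] F [-0.3  0.7 -1. ] op 0.0514 qd 0.093
q [ 0.0499 -0.2188  2.0526 -0.0112  1.2818  0.2734] pitch -0.026 r 0.4408
[(0.88, [267.1, 249.9, 307.4, 298.8])] 1281
[(0.61, [287.8, 253.0, 331.4, 290.9])]
pad [{'pixel': [343.0, 279.9], 'conf': 0.48}]
```

View pics/d.png

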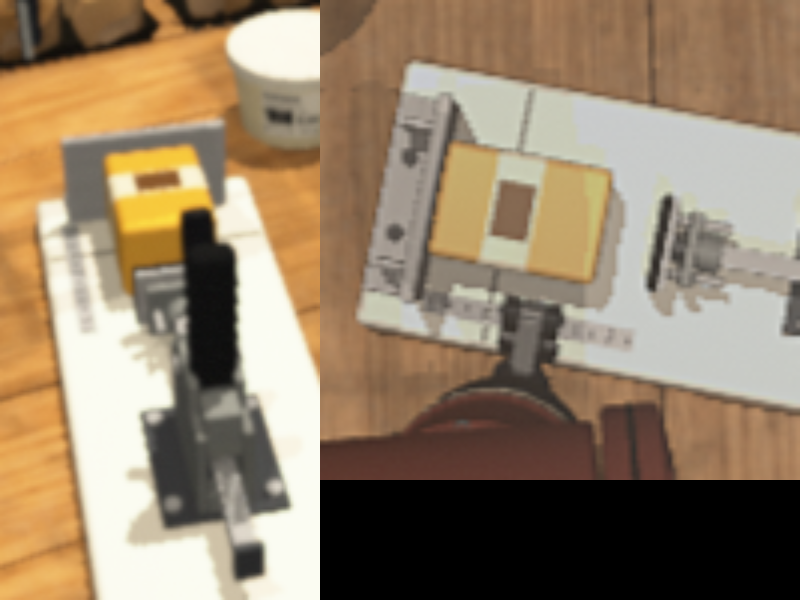

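The cheese is standing flush against the fence, with its top corners at crop (447,142), (612,170), (598,282) and (430,252). The pad's top edge runs from (668,195) to (655,290). Now I'll convert these to board coordinates.

```bash
cat > g.py <<'E'
from h import *
Y=-.2218; B=np.array([.5097,-.0224]); Rb=np.array([[np.cos(Y),-np.sin(Y)],[np.sin(Y),np.cos(Y)]])
def bd(u,v,z,cam="top"): return ((Rb.T@(at_z(cam,(u,v),z)[:2]-B))*1000).round(1)
def wd(x,y): return (B+Rb@np.array([x,y])/1000).round(4)
E
python3 - <<'E'
from g import *
c=lambda x,y:((x-320)/4+260,y/4+220)
for n,x,y,z in(("ch",447,142,.073),("ch",612,170,.073),("ch",598,282,.073),("ch",430,252,.073),("padT",672,195,.0655),("padB",659,290,.0655),("padTl",664,195,.0655),("padBl",649,290,.0655),("fence",452,97,.084),("fenceB",416,300,.084),("armbar",720,252,.053)):
    print(n,bd(*c(x,y),z))
for p in((0,-51.9),(0,-20),(0,-30)): print(p,wd(*p))
for c in("top","side"):
    snapshot(c); print(c,pinpoint(c,"trigger_grip")[:1],proj(c,np.r_[wd(0,-51.9),.1526]))
E
```

```text
ch [ 29.5 162.9]
ch [31.8 75. ]
ch [-27.  71.]
ch [-28.7 160.2]
padT [25.3 41.3]
padB [-25.   38.6]
padTl [24.5 45.5]
padBl [-26.   43.8]
fence [ 52.6 164.2]
fenceB [-54.2 161.6]
armbar [ 0.9 10. ]
(0, -51.9) [ 0.4983 -0.073 ]
(0, -20) [ 0.5053 -0.0419]
(0, -30) [ 0.5031 -0.0517]
top [{'pixel': [397.7, 291.7], 'conf': 0.58}] [395.5667964  289.88745513]
side [{'pixel': [303.3, 277.5], 'conf': 0.5}] [300.42052086 278.75528137]
```

Relative to the pad and fence, the cheese is square and within about 2 mm in x. The gap from pad to cheese is about 28 mm, so the bar travel is about 10 mm. Next I'll move in front of the trigger with the fingers shut.

>>> drive_tool --steps '[{"xyz": [10,-18,0],"yaw": 0,"fingers": 255},{"xyz": [14,-25,0],"yaw": 0,"fingers": 255},{"xyz": [14,-25,0],"yaw": 0,"fingers": 255},{"xyz": [14,-25,0],"yaw": 0,"fingers": 255},{"xyz": [14,-25,0],"yaw": 0,"fingers": 255},{"xyz": [7,-12,0],"yaw": 0,"fingers": 255},{"xyz": [0,0,0],"yaw": 0,"fingers": 255}]'

```text
clock: 17.83
position: [0.5115, -0.0391, 0.1946]
tcp_rot: [2.434, 1.953, 0.02]
contact_force: [-0.0, 0.2, 0.0]
opening: 0.0
```

```bash
python3 st.py
```

```text
t 17.83 p [ 0.5115 -0.0391  0.1946] board [ 0.0055 -0.0159] yaw -12.5 z [ 0.023 -0.008 -1.   ] F [-0.   0.2  0. ] op 0.0 qd 0.018
q [-0.2282 -0.0275  1.8851 -0.003   1.2594 -0.0091] pitch -0.0246 r 0.513
```

>>> drive_tool --steps '[{"xyz": [-2,0,-12],"yaw": 0,"fingers": 255},{"xyz": [-2,0,-14],"yaw": 0,"fingers": 255},{"xyz": [-2,0,-12],"yaw": 0,"fingers": 255},{"xyz": [-2,0,-4],"yaw": 0,"fingers": 255},{"xyz": [0,0,0],"yaw": 0,"fingers": 255}]'

```text
clock: 18.25
position: [0.5007, -0.0359, 0.1472]
tcp_rot: [2.438, 1.956, 0.018]
contact_force: [-0.7, 1.1, 0.0]
opening: -0.0
```

```bash
python3 st.py
```

```text
t 18.25 p [ 0.5007 -0.0359  0.1472] board [-0.0058 -0.0151] yaw -12.53 z [ 0.019 -0.005 -1.   ] F [-0.7  1.1  0. ] op -0.0 qd 0.023
q [-2.2810e-01  1.9000e-03  1.9508e+00 -1.2000e-03  1.1692e+00 -9.0000e-03] pitch -0.0197 r 0.502
```

>>> drive_tool --steps '[{"xyz": [4,-5,2],"yaw": 0,"fingers": 255},{"xyz": [-1,-6,0],"yaw": 0,"fingers": 255},{"xyz": [-1,-6,0],"yaw": 0,"fingers": 255}]'

```text
clock: 18.5
position: [0.5021, -0.0511, 0.149]
tcp_rot: [2.435, 1.962, 0.017]
contact_force: [1.0, 1.2, -0.5]
opening: -0.0
```

```bash
python3 st.py
```

```text
t 18.5 p [ 0.5021 -0.0511  0.149 ] board [-0.0011 -0.0297] yaw -12.29 z [ 0.018 -0.004 -1.   ] F [ 1.   1.2 -0.5] op -0.0 qd 0.161
q [-2.5790e-01  7.0000e-03  1.9418e+00  2.0000e-04  1.1745e+00 -4.3500e-02] pitch -0.0183 r 0.5047
```

>>> drive_tool --steps '[{"xyz": [-1,-5,0],"yaw": 0,"fingers": 255}]'

```text
clock: 18.58
position: [0.5015, -0.0562, 0.1498]
tcp_rot: [2.435, 1.962, 0.019]
contact_force: [-0.6, 4.8, 2.5]
opening: 0.0002
```

>>> drive_tool --steps '[{"xyz": [-1,-5,0],"yaw": 0,"fingers": 255}]'

```text
clock: 18.67
position: [0.5009, -0.0607, 0.1507]
tcp_rot: [2.436, 1.962, 0.023]
contact_force: [-1.0, 9.6, 4.3]
opening: -0.0002
```

>>> drive_tool --steps '[{"xyz": [-1,-5,0],"yaw": 0,"fingers": 255}]'

```text
clock: 18.75
position: [0.5, -0.0651, 0.1516]
tcp_rot: [2.437, 1.963, 0.026]
contact_force: [-2.4, 8.7, 3.3]
opening: -0.0002
```

```bash
python3 st.py
```

```text
t 18.75 p [ 0.5    -0.0651  0.1516] board [-0.     -0.0437] yaw -12.32 z [ 0.021  0.001 -1.   ] F [-2.4  8.7  3.3] op -0.0002 qd 0.138
q [-2.9040e-01  1.0000e-03  1.9425e+00  7.6000e-03  1.1786e+00 -7.8300e-02] pitch -0.0195 r 0.5042
```

>>> drive_tool --steps '[{"xyz": [-1,-4,0],"yaw": 0,"fingers": 255},{"xyz": [-1,-4,0],"yaw": 0,"fingers": 255}]'

```text
clock: 18.92
position: [0.4983, -0.0719, 0.1528]
tcp_rot: [2.44, 1.963, 0.033]
contact_force: [2.0, 6.8, -1.7]
opening: -0.0002
```

```bash
python3 st.py;  python3 - <<'E'
from h import *
a=snapshot("side");b=snapshot("top")
o=np.zeros((600,800,3),np.uint8);o[:600,:400]=cv2.resize(a[200:350,240:340],None,fx=4,fy=4);o[:400,400:800]=cv2.resize(b[220:320,320:420],None,fx=4,fy=4);cv2.imwrite("pics/e.png",o)
E
```

```text
t 18.92 p [ 0.4983 -0.0719  0.1528] board [-0.0002 -0.0508] yaw -12.37 z [ 0.022  0.006 -1.   ] F [ 2.   6.8 -1.7] op -0.0002 qd 0.115
q [-0.3082 -0.003   1.944   0.0135  1.1812 -0.0974] pitch -0.0193 r 0.5035
```

View pics/e.png

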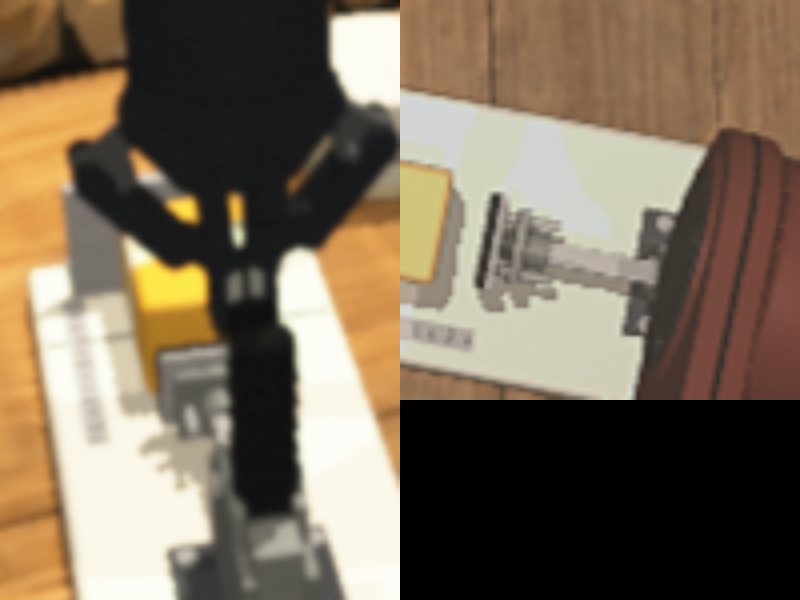

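Side view: the shut fingers at (245,300) are pressing on the lever in front of the grip. In the top view the pad has moved towards the cheese (left edge now about crop 483, roughly 7 mm on). I'll finish the stroke.

```bash
cat > gap.py <<'E'
from g import *
im=cv2.cvtColor(snapshot("top"),cv2.COLOR_BGR2GRAY).astype(np.float32)
ys=np.arange(30,80,.25); prof=[]
for x in np.arange(-20,21,2):
    P=np.array([proj("top",np.r_[wd(x,y),.0655]) for y in ys],np.float32)
    prof.append(cv2.remap(im,P[:,:1],P[:,1:],cv2.INTER_LINEAR)[:,0])
p=np.mean(prof,0)
# pad: dark band; front edge = half-level crossing on +y side of the minimum
i=int(np.argmin(p)); hi=p[i:min(i+40,len(p))].max(); lv=(p[i]+hi)/2; j=i+int(np.argmax(p[i:]>lv))
print("min at",ys[i],round(float(p[i])),"front edge y",ys[j]); print(p[::8].round().astype(int).tolist())
E
python3 gap.py
```

```text
min at 50.25 52 front edge y 53.25
[120, 132, 141, 121, 109, 122, 116, 139, 157, 104, 52, 83, 164, 211, 211, 210, 209, 188, 150, 141, 140, 135, 130, 153, 184]
```

>>> drive_tool --steps '[{"xyz": [-1,-4,0],"yaw": 0,"fingers": 255}]'

```text
clock: 19.15
position: [0.4976, -0.0753, 0.1531]
tcp_rot: [2.442, 1.963, 0.036]
contact_force: [1.4, 7.6, -2.3]
opening: 0.0001
```

>>> drive_tool --steps '[{"xyz": [-1,-4,0],"yaw": 0,"fingers": 255}]'

```text
clock: 19.23
position: [0.4969, -0.0781, 0.1533]
tcp_rot: [2.443, 1.964, 0.041]
contact_force: [2.8, 10.2, -2.1]
opening: -0.0001
```

```bash
python3 st.py; python3 gap.py
```

```text
t 19.23 p [ 0.4969 -0.0781  0.1533] board [-0.0002 -0.0571] yaw -12.43 z [ 0.024  0.011 -1.   ] F [ 2.8 10.2 -2.1] op -0.0001 qd 0.107
q [-0.3246 -0.0055  1.9457  0.0196  1.1819 -0.1152] pitch -0.0195 r 0.503
min at 52.75 53 front edge y 55.75
[134, 124, 128, 139, 124, 110, 120, 113, 129, 158, 125, 59, 70, 148, 207, 214, 210, 188, 150, 141, 141, 139, 136, 154, 184]
```

>>> drive_tool --steps '[{"xyz": [-1,-3,0],"yaw": 0,"fingers": 255}]'

```text
clock: 19.37
position: [0.4965, -0.0795, 0.1534]
tcp_rot: [2.446, 1.964, 0.048]
contact_force: [8.3, 18.9, -3.5]
opening: 0.0002
```

```bash
python3 st.py; python3 gap.py
```

```text
t 19.37 p [ 0.4965 -0.0795  0.1534] board [-0.0003 -0.0586] yaw -12.49 z [ 0.026  0.016 -1.   ] F [ 8.3 18.9 -3.5] op 0.0002 qd 0.115
q [-0.3311 -0.0069  1.947   0.0256  1.1818 -0.1229] pitch -0.0197 r 0.5029
min at 53.5 53 front edge y 56.5
[136, 125, 120, 133, 129, 113, 118, 119, 117, 152, 148, 75, 56, 122, 195, 216, 211, 188, 151, 142, 147, 149, 142, 153, 184]
```

>>> drive_tool --steps '[{"xyz": [2,10,0],"yaw": 0,"fingers": 255},{"xyz": [2,10,0],"yaw": 0,"fingers": 255},{"xyz": [2,10,0],"yaw": 0,"fingers": 255},{"xyz": [0,3,0],"yaw": 0,"fingers": 255},{"xyz": [0,0,0],"yaw": 0,"fingers": 255}]'

```text
clock: 19.83
position: [0.5038, -0.0451, 0.1547]
tcp_rot: [2.446, 1.961, 0.052]
contact_force: [-0.0, -0.2, -0.8]
opening: 0.0001
```

```bash
python3 st.py; python3 gap.py
```

```text
t 19.83 p [ 0.5038 -0.0451  0.1547] board [-0.0007 -0.0234] yaw -12.57 z [ 0.029  0.016 -0.999] F [-0.  -0.2 -0.8] op 0.0001 qd 0.013
q [-0.2599 -0.0047  1.9421  0.0246  1.1798 -0.0499] pitch -0.0244 r 0.5059
min at 53.5 49 front edge y 56.5
[136, 125, 123, 141, 136, 114, 118, 119, 119, 159, 156, 75, 53, 120, 194, 216, 210, 190, 156, 146, 141, 134, 125, 139, 168]
```

>>> drive_tool --steps '[{"xyz": [-2,-8,-1],"yaw": 0,"fingers": 255},{"xyz": [-2,-8,0],"yaw": 0,"fingers": 255},{"xyz": [-2,-8,0],"yaw": 0,"fingers": 255},{"xyz": [-1,-5,0],"yaw": 0,"fingers": 255},{"xyz": [-1,-4,0],"yaw": 0,"fingers": 255}]'

```text
clock: 20.3
position: [0.497, -0.0777, 0.1562]
tcp_rot: [2.446, 1.964, 0.065]
contact_force: [2.8, 8.7, -0.3]
opening: 0.0006
```

```bash
python3 st.py; python3 gap.py
```

```text
t 20.3 p [ 0.497  -0.0777  0.1562] board [-0.0002 -0.0568] yaw -12.5 z [ 0.034  0.023 -0.999] F [ 2.8  8.7 -0.3] op 0.0006 qd 0.125
q [-0.3335 -0.0152  1.9497  0.0356  1.1824 -0.1287] pitch -0.0247 r 0.503
min at 60.25 55 front edge y 62.75
[141, 141, 140, 139, 131, 117, 123, 135, 123, 111, 122, 114, 135, 157, 111, 56, 89, 143, 156, 146, 150, 152, 143, 154, 183]
```

>>> drive_tool --steps '[{"xyz": [-1,-3,-1],"yaw": 0,"fingers": 255},{"xyz": [0,-2,-1],"yaw": 0,"fingers": 255}]'

```text
clock: 20.52
position: [0.4968, -0.0798, 0.1561]
tcp_rot: [-2.449, -1.96, -0.08]
contact_force: [-2.3, 17.6, 11.4]
opening: 0.0
```

```bash
python3 st.py; python3 gap.py
```

```text
t 20.52 p [ 0.4968 -0.0798  0.1561] board [ 0.0001 -0.0588] yaw -12.69 z [ 0.038  0.035 -0.999] F [-2.3 17.6 11.4] op 0.0 qd 0.076
q [-0.3456 -0.0154  1.9505  0.0491  1.183  -0.1428] pitch -0.0235 r 0.5032
min at 61.25 57 front edge y 64.25
[142, 139, 136, 136, 134, 119, 120, 134, 129, 114, 119, 118, 120, 156, 151, 77, 64, 106, 143, 154, 163, 161, 144, 153, 184]
```

>>> drive_tool --steps '[{"xyz": [2,10,-1],"yaw": 0,"fingers": 255},{"xyz": [2,10,0],"yaw": 0,"fingers": 255},{"xyz": [2,10,0],"yaw": 0,"fingers": 255},{"xyz": [0,3,0],"yaw": 0,"fingers": 255},{"xyz": [0,0,0],"yaw": 0,"fingers": 255}]'

```text
clock: 20.98
position: [0.5024, -0.0477, 0.1552]
tcp_rot: [-2.453, -1.957, -0.079]
contact_force: [0.1, -0.1, 0.0]
opening: -0.0002
```

```bash
python3 st.py; python3 gap.py
```

```text
t 20.98 p [ 0.5024 -0.0477  0.1552] board [-0.0016 -0.0263] yaw -12.86 z [ 0.038  0.034 -0.999] F [ 0.1 -0.1  0. ] op -0.0002 qd 0.008
q [-0.2788 -0.0127  1.9496  0.0464  1.1783 -0.0721] pitch -0.0265 r 0.5046
min at 61.25 55 front edge y 64.0
[141, 140, 139, 141, 138, 123, 125, 143, 135, 115, 119, 119, 121, 153, 145, 74, 61, 105, 143, 146, 141, 135, 125, 139, 169]
```

>>> drive_tool --steps '[{"xyz": [-1,-7,-1],"yaw": 0,"fingers": 255},{"xyz": [-1,-8,-1],"yaw": 0,"fingers": 255},{"xyz": [-1,-8,0],"yaw": 0,"fingers": 255},{"xyz": [-1,-4,0],"yaw": 0,"fingers": 255}]'

```text
clock: 21.37
position: [0.4989, -0.0738, 0.1544]
tcp_rot: [-2.447, -1.957, -0.087]
contact_force: [0.5, 6.3, 3.3]
opening: -0.0001
```

```bash
python3 st.py; python3 gap.py
```

```text
t 21.37 p [ 0.4989 -0.0738  0.1544] board [ 0.0008 -0.0525] yaw -12.74 z [ 0.039  0.04  -0.998] F [0.5 6.3 3.3] op -0.0001 qd 0.114
q [-0.3363 -0.0111  1.9499  0.0548  1.1794 -0.1349] pitch -0.0234 r 0.5043
min at 66.75 57 front edge y 69.75
[171, 158, 143, 136, 138, 136, 135, 131, 119, 121, 135, 127, 117, 123, 112, 130, 165, 136, 62, 73, 116, 141, 136, 154, 184]
```

>>> drive_tool --steps '[{"xyz": [-1,-3,-1],"yaw": 0,"fingers": 255}]'

```text
clock: 21.5
position: [0.4983, -0.0772, 0.154]
tcp_rot: [-2.448, -1.956, -0.09]
contact_force: [0.4, 7.3, 5.8]
opening: -0.0003
```

```bash
python3 st.py; python3 gap.py
```

```text
t 21.5 p [ 0.4983 -0.0772  0.154 ] board [ 0.0009 -0.056 ] yaw -12.8 z [ 0.041  0.042 -0.998] F [0.4 7.3 5.8] op -0.0003 qd 0.118
q [-0.3446 -0.0116  1.9511  0.0572  1.1784 -0.1433] pitch -0.0237 r 0.5042
min at 68.0 58 front edge y 72.0
[173, 163, 152, 139, 137, 138, 139, 136, 128, 122, 128, 135, 121, 116, 124, 117, 149, 174, 113, 58, 86, 122, 135, 155, 185]
```

>>> drive_tool --steps '[{"xyz": [0,-3,-1],"yaw": 0,"fingers": 255}]'

```text
clock: 21.63
position: [0.4983, -0.0801, 0.1536]
tcp_rot: [-2.447, -1.953, -0.094]
contact_force: [-1.2, 24.0, 13.2]
opening: -0.0
```

```bash
python3 st.py; python3 gap.py
```

```text
t 21.63 p [ 0.4983 -0.0801  0.1536] board [ 0.0015 -0.0588] yaw -12.84 z [ 0.041  0.045 -0.998] F [-1.2 24.  13.2] op -0.0 qd 0.103
q [-0.3521 -0.0097  1.9502  0.0607  1.1783 -0.1513] pitch -0.0228 r 0.5047
min at 69.25 59 front edge y 73.75
[175, 166, 154, 144, 137, 138, 139, 137, 134, 124, 120, 136, 132, 119, 123, 120, 127, 166, 160, 76, 65, 99, 130, 157, 185]
```

>>> drive_tool --steps '[{"xyz": [0,-2,-1],"yaw": 0,"fingers": 255}]'

```text
clock: 21.77
position: [0.4985, -0.0799, 0.1535]
tcp_rot: [-2.444, -1.949, -0.102]
contact_force: [-1.5, 16.6, 11.1]
opening: 0.0001
```

```bash
python3 st.py; python3 gap.py
```

```text
t 21.77 p [ 0.4985 -0.0799  0.1535] board [ 0.0017 -0.0586] yaw -12.9 z [ 0.042  0.052 -0.998] F [-1.5 16.6 11.1] op 0.0001 qd 0.087
q [-0.3563 -0.0084  1.9493  0.0682  1.1802 -0.1573] pitch -0.0205 r 0.5049
min at 69.25 59 front edge y 73.75
[174, 166, 154, 143, 136, 139, 139, 137, 134, 124, 120, 138, 135, 120, 123, 120, 127, 166, 161, 78, 65, 98, 130, 157, 185]
```

>>> drive_tool --steps '[{"xyz": [1,10,-1],"yaw": 0,"fingers": 255},{"xyz": [2,10,0],"yaw": 0,"fingers": 255},{"xyz": [2,10,0],"yaw": 0,"fingers": 255},{"xyz": [0,3,0],"yaw": 0,"fingers": 255},{"xyz": [0,0,0],"yaw": 0,"fingers": 255}]'

```text
clock: 22.23
position: [0.5035, -0.0475, 0.1521]
tcp_rot: [-2.446, -1.947, -0.101]
contact_force: [-0.6, -0.3, 0.6]
opening: -0.0001
```

```bash
cat > press.py <<'E'
import sys
from g import *
from scipy.optimize import minimize_scalar
im=np.mean([cv2.cvtColor(snapshot("top"),cv2.COLOR_BGR2GRAY).astype(np.float32) for _ in range(2)],0).astype(np.float32)
ys=np.arange(35,80,.25); prof=[]
for x in np.arange(-20,21,1.):
    P=np.array([proj("top",np.r_[wd(x,y),.0655]) for y in ys],np.float32)
    prof.append(cv2.remap(im,P[:,:1],P[:,1:],cv2.INTER_CUBIC)[:,0])
p=np.mean(prof,0)
if sys.argv[1:]==["ref"]: np.save("ref.npy",p)
r=np.load("ref.npy")
def shift(a,b):
    m=(ys>=a)&(ys<=b); f=lambda d:((np.interp(ys[m]+d,ys,p)-r[m])**2).mean()
    g=np.arange(-1,9,.1); d=g[np.argmin([f(x) for x in g])]; return round(d,2),round(f(d),1)
print("jaw shift",shift(44,61),shift(50,61),"pad dark shift",shift(66,71)); print(p[::6].round().astype(int).tolist())
E
python3 st.py; python3 press.py ref
```

```text
t 22.23 p [ 0.5035 -0.0475  0.1521] board [-0.0005 -0.0258] yaw -13.03 z [ 0.042  0.051 -0.998] F [-0.6 -0.3  0.6] op -0.0001 qd 0.01
q [-0.2893 -0.0076  1.9513  0.0657  1.1729 -0.0876] pitch -0.0249 r 0.5057
jaw shift (np.float64(-0.0), np.float64(0.0)) (np.float64(-0.0), np.float64(0.0)) pad dark shift (np.float64(-0.0), np.float64(0.0))
[151, 141, 137, 141, 142, 141, 140, 139, 131, 122, 121, 136, 140, 125, 112, 115, 122, 108, 114, 145, 166, 134, 67, 50, 79, 106, 126, 141, 168, 189]
```

>>> drive_tool --steps '[{"xyz": [-1,-7,0],"yaw": 0,"fingers": 255},{"xyz": [-1,-7,0],"yaw": 0,"fingers": 255},{"xyz": [-1,-4,0],"yaw": 0,"fingers": 255}]'

```text
clock: 22.58
position: [0.501, -0.0652, 0.1532]
tcp_rot: [-2.443, -1.947, -0.106]
contact_force: [-0.4, 7.7, 6.2]
opening: -0.0002
```

```bash
python3 st.py; python3 press.py
```

```text
t 22.58 p [ 0.501  -0.0652  0.1532] board [ 0.0009 -0.0436] yaw -12.97 z [ 0.043  0.055 -0.998] F [-0.4  7.7  6.2] op -0.0002 qd 0.114
q [-0.3282 -0.009   1.9508  0.0711  1.1774 -0.1294] pitch -0.0224 r 0.5052
jaw shift (np.float64(2.2), np.float64(14.8)) (np.float64(2.3), np.float64(10.3)) pad dark shift (np.float64(2.4), np.float64(12.7))
[162, 157, 150, 139, 136, 136, 135, 136, 135, 132, 120, 114, 123, 137, 133, 119, 113, 120, 110, 102, 138, 179, 173, 102, 48, 57, 96, 145, 180, 193]
```

>>> drive_tool --steps '[{"xyz": [-1,-4,0],"yaw": 0,"fingers": 255}]'

```text
clock: 22.77
position: [0.5002, -0.069, 0.1538]
tcp_rot: [-2.444, -1.945, -0.109]
contact_force: [0.8, 8.1, 3.2]
opening: -0.0003
```

```bash
python3 st.py; python3 press.py
```

```text
t 22.77 p [ 0.5002 -0.069   0.1538] board [ 0.001  -0.0476] yaw -13.03 z [ 0.044  0.057 -0.997] F [0.8 8.1 3.2] op -0.0003 qd 0.131
q [-0.3376 -0.0104  1.9511  0.0736  1.1789 -0.1386] pitch -0.022 r 0.5049
jaw shift (np.float64(3.6), np.float64(20.0)) (np.float64(3.8), np.float64(22.2)) pad dark shift (np.float64(3.1), np.float64(19.1))
[167, 162, 158, 151, 140, 134, 134, 136, 137, 138, 132, 121, 115, 123, 137, 133, 122, 116, 118, 109, 122, 164, 186, 144, 67, 48, 85, 133, 173, 191]
```

>>> drive_tool --steps '[{"xyz": [-1,-4,0],"yaw": 0,"fingers": 255}]'

```text
clock: 22.95
position: [0.4993, -0.0729, 0.1543]
tcp_rot: [-2.443, -1.943, -0.112]
contact_force: [1.1, 8.6, 2.6]
opening: -0.0001
```

```bash
python3 st.py; python3 press.py
```

```text
t 22.95 p [ 0.4993 -0.0729  0.1543] board [ 0.0009 -0.0515] yaw -13.08 z [ 0.045  0.059 -0.997] F [1.1 8.6 2.6] op -0.0001 qd 0.129
q [-0.3472 -0.0116  1.9514  0.0764  1.1808 -0.1484] pitch -0.0211 r 0.5046
jaw shift (np.float64(4.6), np.float64(96.1)) (np.float64(4.6), np.float64(142.4)) pad dark shift (np.float64(3.3), np.float64(22.8))
[167, 162, 160, 157, 148, 136, 133, 136, 136, 137, 135, 129, 120, 118, 133, 148, 143, 122, 105, 104, 120, 160, 187, 153, 74, 46, 79, 128, 170, 190]
```

```bash
sed -i 's/"jaw shift",/"jaw40-53",shift(40,53),"jaw38-50",shift(38,50),"jaw44-55",shift(44,55),/' press.py; python3 press.py
```

```text
jaw40-53 (np.float64(4.7), np.float64(16.1)) jaw38-50 (np.float64(4.6), np.float64(20.8)) jaw44-55 (np.float64(5.3), np.float64(38.6)) (np.float64(4.7), np.float64(109.5)) (np.float64(4.7), np.float64(164.5)) pad dark shift (np.float64(3.3), np.float64(23.5))
[167, 162, 160, 158, 150, 136, 133, 135, 136, 137, 136, 131, 122, 118, 132, 147, 145, 124, 105, 102, 119, 159, 186, 154, 74, 46, 79, 127, 170, 190]
```

>>> drive_tool --steps '[{"xyz": [0,-2,0],"yaw": 0,"fingers": 255}]'

```text
clock: 23.23
position: [0.4991, -0.0744, 0.1544]
tcp_rot: [-2.442, -1.94, -0.114]
contact_force: [-1.3, 10.2, 1.3]
opening: -0.0002
```

```bash
python3 st.py; python3 press.py
```

```text
t 23.23 p [ 0.4991 -0.0744  0.1544] board [ 0.0011 -0.053 ] yaw -13.12 z [ 0.045  0.062 -0.997] F [-1.3 10.2  1.3] op -0.0002 qd 0.065
q [-0.3519 -0.011   1.9506  0.0792  1.1825 -0.1533] pitch -0.0195 r 0.5046
jaw40-53 (np.float64(4.8), np.float64(18.0)) jaw38-50 (np.float64(4.8), np.float64(20.0)) jaw44-55 (np.float64(5.6), np.float64(62.2)) (np.float64(4.9), np.float64(153.0)) (np.float64(4.9), np.float64(230.8)) pad dark shift (np.float64(3.3), np.float64(23.5))
[166, 161, 160, 160, 152, 139, 133, 135, 136, 137, 136, 132, 123, 118, 129, 148, 150, 132, 108, 100, 120, 160, 187, 154, 74, 46, 79, 128, 170, 190]
```

>>> drive_tool --steps '[{"xyz": [-0.5,-2.5,0],"yaw": 0,"fingers": 255}]'

```text
clock: 23.42
position: [0.4986, -0.0759, 0.1545]
tcp_rot: [-2.44, -1.938, -0.118]
contact_force: [2.6, 10.1, 1.1]
opening: 0.0003
```

```bash
python3 press.py; python3 st.py
```

```text
jaw40-53 (np.float64(5.2), np.float64(20.1)) jaw38-50 (np.float64(5.2), np.float64(19.1)) jaw44-55 (np.float64(6.1), np.float64(74.8)) (np.float64(5.1), np.float64(212.5)) (np.float64(4.9), np.float64(322.1)) pad dark shift (np.float64(3.3), np.float64(23.2))
[167, 161, 159, 161, 158, 145, 134, 135, 136, 137, 136, 134, 126, 118, 124, 144, 155, 139, 111, 97, 120, 161, 187, 153, 74, 46, 80, 128, 170, 191]
t 23.52 p [ 0.4985 -0.0762  0.1545] board [ 0.001  -0.0549] yaw -13.17 z [ 0.045  0.065 -0.997] F [1.4 9.9 2.6] op 0.0004 qd 0.006
q [-0.3581 -0.011   1.9506  0.0829  1.1841 -0.1599] pitch -0.018 r 0.5043
```

>>> drive_tool --steps '[{"xyz": [-0.5,-2.2,0],"yaw": 0,"fingers": 255}]'

```text
clock: 23.6
position: [0.4983, -0.0772, 0.1546]
tcp_rot: [-2.439, -1.936, -0.122]
contact_force: [2.7, 10.7, 0.4]
opening: 0.0001
```

```bash
python3 press.py; python3 st.py; python3 - <<'E'
from h import *
a=snapshot("side");b=snapshot("top")
o=np.zeros((600,800,3),np.uint8);o[:600,:400]=cv2.resize(a[225:300,255:305],(400,600),interpolation=2);o[:480,400:800]=cv2.resize(b[255:303,325:365],(400,480),interpolation=2);cv2.imwrite("pics/k.png",o)
E
```

```text
jaw40-53 (np.float64(5.7), np.float64(22.2)) jaw38-50 (np.float64(6.2), np.float64(17.5)) jaw44-55 (np.float64(-0.7), np.float64(65.7)) (np.float64(5.1), np.float64(265.9)) (np.float64(-1.0), np.float64(370.4)) pad dark shift (np.float64(3.3), np.float64(23.2))
[166, 161, 159, 162, 160, 149, 136, 134, 136, 137, 135, 136, 132, 122, 120, 137, 155, 146, 119, 96, 118, 162, 187, 153, 74, 46, 79, 128, 170, 191]
t 23.7 p [ 0.4982 -0.0774  0.1546] board [ 0.0009 -0.0562] yaw -13.2 z [ 0.046  0.069 -0.997] F [ 1.5 10.3  0.8] op 0.0 qd 0.005
q [-0.363  -0.0112  1.9508  0.0869  1.1851 -0.1658] pitch -0.0169 r 0.5042
```

View pics/k.png

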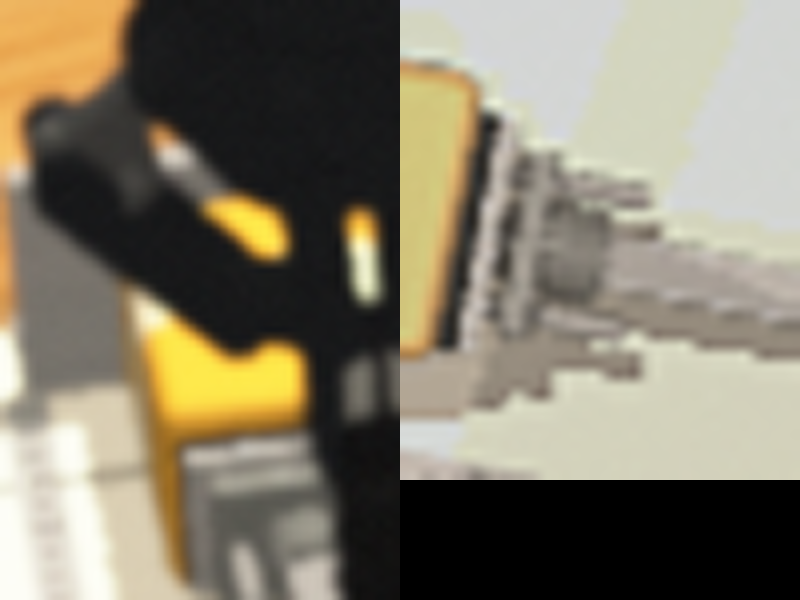

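Top view: the pad at (470,230) is flat against the cheese, and a dark gap of about half its free width remains between pad and jaw at (515,230). The press comes to about 3.5 mm from the lever geometry and about 3 mm from the image profile. The arm is steady while holding, so I'm handing in.

```bash
python3 -c "
from bench import *
print(hand_in())"
```

```text
the job is handed in; nothing more can be done
None
```

The cheese is on the board against the fence, and I handed the job in with the trigger held and the pad pressed about 3 to 3.6 mm into its 7.5 mm of travel. The hand-in gave no verdict.

**Cheese:** I gripped it across its 62 mm width, pressed it lightly against the fence and set it on the board before letting go. The picture afterwards shows it square to the fence and about 1.5–2 mm off the clamp's line in x. I left that offset alone.

**Clamp:** I pumped three full strokes with shut fingers pushing the trigger. The fourth I stopped part-way and held. The robot clock read 23.7 s, with the push steady at about 10 N.

**Checks that disagreed or were not made:**
- **Press depth:** lever geometry gives about 3.6 mm and the image profile about 2.8–3.6 mm. An older estimate of the gap to the cheese would put it nearer 5.5–6 mm. None of them reaches the 7.5 mm limit.
- **Trigger force:** it read about 7 N with the bar still free and 10 N at the end, higher than the stated 3 N and 5–6 N. The rise of about 3 N fits a half press.
- **Tool tilt:** the tool drifted by up to 5° during moves. I corrected it before gripping the cheese, but not during the trigger strokes.
- **Jar, tub and label roll:** I did not check their positions at the end, but the arm's path stayed clear of them.

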